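# Take the tattoo machine out from under the lamp hood of its UV cabinet

## Task

The tattoo machine has finished its time in the UV cabinet: press the red lever on the cabinet's front right down to its stop so that the lid springs open, then take the machine by its slim barrel, tilt its thick ribbed end up and draw it out slantwise through the opening, since its pointed end lies under the fixed lamp hood; do not lever it or drag it against the hood or the walls, a light touch at most. Finish with the machine held still in the gripper, all of it in the air well clear above the cabinet, with the lid left open. Leave the ink bottles, the steel grip and the rinse cup where they are.

Things in the scene. Friction and masses are not known exactly. Their poses are not given: they have to be found in the camera images.
- uv_case: the UV cabinet: a flat white box fixed to the table, 142 (its x) x 235 (its y) x 70 mm high; origin at the centre of its underside, x to its back, y along its length to the lamp hood, z up; turned up to 0.3 rad. Walls 6 mm thick; inner floor at z = 6 mm. Two black V rests on the floor, at y = -56 and +32 mm, 14 mm long and up to 22 mm high, carry the machine level along the y axis at x = 0
- case_mouth (a point): centre of the opening, on the level of the wall tops, 62 mm above the table. The opening runs 65 mm either way along the cabinet's x and 74 mm either way along its y; at the start the lid covers it. The machine (191 mm) is longer than it
- hood_edge (a point): middle of the lower edge of the fixed lamp hood, which bounds the opening: the hood covers the inside from here on (cabinet y = +36.5 mm) to the end wall 75 mm further, underside 60 mm and top 70 mm above the table. A lamp tube hangs under it near the end wall, 54 to 66 mm from this edge, down to 46 mm above the table
- case_lid (a joint): angle of the lid, rad: 0 shut and latched, 1.92 fully open. Frame 142 x 147 x 5 mm with an amber window, top at 67.5 mm, hinged along the cabinet's back edge; once unlatched a spring swings it up and back in about a second and keeps it open, leaning back, about 135 mm above the rim. If the hand is in its way it goes on opening when the hand is gone
- case_lever (a joint): angle of the red trip lever, rad: 0 at rest, 0.36 at its stop. It turns on a pin along the cabinet's y at x = -80, z = 36 mm; pressing its pad down swings its steel hook forward off the lid. The hook lets go at about 0.23; a spring (about 2 N at the start, 8 N at the stop, at the pad's middle) brings it back
- lever_pad (a point): middle of the upper face of the lever's red pad, where to press it down from above; the pad is 34 mm (x) by 44 mm (y), sticks out in front of the cabinet, upper face 41 mm above the table, and this point goes down about 10 mm to the stop
- machine_barrel (a point): on the axis of the machine's slim barrel near its balance point: grip here, across it. Black round pen-shaped machine, about 160 g; x axis along it to the ribbed end (cabinet -y). From here to the ribbed end: 29 mm thick for 16 mm, 33 mm thick to 30 mm, cap 40 mm thick to 78 mm, pin to 85 mm; the other way 29 mm thick for 72 mm, then cone and 10 mm tip to 105 mm. At the start 28 mm above the table
- machine_cap_end (a point): point on the machine's axis at the face of the thick ribbed cap, 80 mm from the barrel point
- machine_tip_end (a point): point on the machine's axis at the end of its pointed tip, 105 mm from the barrel point
- ink_amber_mid (a point): a bystander: dark ink bottle with blue cap and orange label, 29 mm across, 86 mm high; point on its axis 30 mm above its foot
- ink_orange_mid (a point): a bystander: white ink bottle with orange label, 29 mm across, 96 mm high; point on its axis 30 mm above its foot
- ink_black_mid (a point): a bystander: black ink bottle, 33 mm across, 102 mm high; point on its axis 30 mm above its foot
- grip_steel: a bystander: light grey knurled grip tube, 21 x 62 x 21 mm, lying; origin under its middle
- cup_rinse: a bystander: white rinse cup, 65 mm across, 70 mm high; origin under its middle

How it is judged:
On the way, in this order (a step that is already met when the one before it is completed fails the run):
1. the lever is pressed right down to its stop (value of joint case_lever above 0.31 rad), for 0.05 s.
2. the lid has sprung open (value of joint case_lid above 1.5 rad), for 0.2 s.
3. the machine is tilted, its ribbed end up out of the mouth while its tip is still down in the cabinet (height (world z) of machine_cap_end above 0.085 m and height (world z) of machine_tip_end below 0.062 m and angle between machine_barrel's own x axis and vertical below 1.43 rad), for 0.1 s.
At the end, for the whole second after the job is handed in: the machine is held in the gripper (over 2 N), still, touching no part of the cabinet, both of its ends more than 110 mm above the table (the cabinet is 70 mm high), and the lid stands open (over 1.4 rad) (height (world z) of each of machine_cap_end, machine_tip_end above 0.11 m and contact force between the fingers and machine above 2 N and contact force between machine and uv_case below 0.1 N and linear speed of machine below 0.03 m/s and angular speed of machine below 0.2 rad/s and value of joint case_lid above 1.4 rad); the arm keeps its last pose, push and grip.
It fails at once if the machine is pressed or levered against the cabinet's walls or lamp hood (over 4 N; a light touch is all right) (contact force between machine and case_shell above 4 N).
It fails at once if an ink bottle, the steel grip or the rinse cup is moved more than 3 cm (distance of any of ink_amber_mid, ink_orange_mid, ink_black_mid, grip_steel, cup_rinse from where it was at the start of the episode above 0.03 m).
It also fails if it takes over 50 s, if anything falls off the work surface, if the arm or the gripper's body presses on something with over 40 N, if the wrist force passes 120 N, or if a joint passes its speed limit or range.

## Robot

A 7-joint arm with a two-finger parallel gripper is mounted at the origin on a cart in front of the work surface, level with it; the furniture and walls round the work are solid. World frame = base frame: x ahead of the robot, y to its left, z up, the work surface at z = 0. Lengths are in m, angles in rad, forces in N, time in s.
With the tool pointing down it reaches from about 0.35 to 0.9 m from the base axis. Payload 8.1 kg.
Tool frame: the origin (TCP) lies between the finger pads; the fingertips stand 17 mm ahead of it and the grasp point (between the pads) lies 2 mm behind it; z points along the fingers, y is the direction in which the jaws open and shut (so a half turn about z gives the same grasp; the last joint's range is limited). The gripper opens to 92 mm and grips with 3 to 60 N. Pads are 19 mm wide; open, the fingers measure 130 mm over their backs; the gripper's body (75 mm by 190 mm) begins 47 mm behind the grasp point.
Start: joints at [-1.384, 0.434, 0.025, 1.573, -0.012, 1.134, -0.075], TCP at [0.179, 0.599, 0.244] pointing down, gripper open.
Joint ranges: [-2.62, 2.62], [-0.44, 2.09], [-1.27, 1.32], [0.08, 2.57], [-1.32, 4.46], [0.12, 2], [-2.74, 2.74]. Speed limits (rad/s): [2.22, 2.22, 3.01, 3.01, 3.14, 3.14, 3.14].

## Interface

Orientations are given as a rotation vector (axis times angle).
In Python, from cell import arm gives the robot as it stands. The module is installed in compiled form; this text tells all that it offers.
- The arm moves only by the shell command python3 -m crank 'ROWS' [FORCE]. ROWS is JSON, a list of rows, each a list of 5 numbers: the opening, from 0 (shut) to 1 (fully open), then the shift along the world's x, y, z normalised to -1 to 1, where 1 is 40 cm, then the turn about the world's z normalised to -1 to 1, where 1 is 60 degrees. In form: [[fingers, tx, ty, tz, twist], ...]. A call has exactly 8 rows; each row shifts and turns the commanded pose from where the row before left it; what a row does not reach is not made up. A row lasts 1/12 s, in which the tool goes at most 41.7 mm and 7.16 degrees, less where a joint would pass 70% of its speed; a pose out of reach is approached as far as the arm can. A call with a number of a shift or a turn outside -1 to 1 is refused whole. A call with a gripper value outside its range is refused whole. The fingers move at their own pace and stop on an object; FORCE is the grip in N (left out, the last holds). Time passes only in rows, so rows that do not move let the fingers close, or fill a call up. It gives the time, the measured TCP pose, the force and the opening at its end, in the units of the state.
- arm.observe(): the state, without advancing time (a new reading comes with each control period).
- arm.get_image(name): name is "scene" or "top"; returns the picture (480x640x3 uint8, red, green, blue); there is no depth.
- arm.get_calibration(name): a dict with "intrinsics" (3x3 intrinsics, pixels), "extrinsics" (4x4, takes a point from camera to world coordinates). Camera axes: x right, y down, z forward; pixel columns grow to the right and rows downward; lengths in m; the calibration is good to about 2 mm. A picture is of the moment at which its call begins. get_calibration takes no time and is no camera call.
- arm.sign_off(): hands the job in, once; it reports no verdict.
The state is a dict: "clock": time; "joints": joint angles; "dq": joint speeds; "joint_efforts": joint torques, N m; "position": TCP position; "ee_rot": TCP orientation; "force": force on the tool from outside, world axes, zero at the start; "ft_torque": the same for the moment, N m; "width": opening from 0.0 (shut) to 1.0 (fully open).
Only numpy, scipy, OpenCV 4.12 (cv2) and the standard library are available. Lean on these libraries where they do the work, as an engineer would, in place of code of your own. Each camera call takes 0.05 s, during which the arm holds its last target.

## Working session

There is one attempt and no reset: what is moved stays moved. The work goes in short steps, Python scripts to look and compute and a shell command to move; the robot and the scene stay as the last step left them, time stands still between calls to the robot, and variables do not carry over. Pictures are saved under pics/ and viewed, and the job is handed in when it is done.

```bash
mkdir -p pics; cat > h.py <<'E'
from cell import arm
import cv2, numpy as np
def snap(tag):
    for n in("scene","top"):
        im=arm.get_image(n); cv2.imwrite(f"pics/{tag}_{n}.png",im[:,:,::-1])
def st():
    s=arm.observe(); print({k:np.round(s[k],3).tolist() for k in s if k in("clock","position","ee_rot","force","width","joints","ft_torque")})
def cal(n):
    c=arm.get_calibration(n); return np.array(c["intrinsics"]),np.array(c["extrinsics"])
def ray(n,u,v,z):
    K,E=cal(n); d=E[:3,:3]@np.linalg.inv(K)@[u,v,1]; o=E[:3,3]; return o+d*(z-o[2])/d[2]
def proj(n,p):
    K,E=cal(n); q=E[:3,:3].T@(np.array(p)-E[:3,3]); q=K@q; return q[:2]/q[2]
E
python3 - <<'E'
from h import *
st(); snap("a")
for n in("scene","top"): print(cal(n)[0].round(1).tolist(),cal(n)[1].round(3).tolist())
E
```

```text
{'clock': 0.0, 'joints': [-1.384, 0.435, 0.025, 1.574, -0.012, 1.134, -0.075], 'position': [0.179, 0.598, 0.243], 'ee_rot': [-0.454, -3.109, 0.002], 'force': [-0.583, 0.124, 0.267], 'ft_torque': [0.025, 0.035, 0.04], 'width': 1.0}
[[545.8, 0.0, 302.3], [0.0, 545.8, 244.5], [0.0, 0.0, 1.0]] [[0.688, -0.345, 0.638, -0.312], [-0.725, -0.354, 0.591, -0.824], [0.022, -0.869, -0.494, 0.738], [0.0, 0.0, 0.0, 1.0]]
[[569.5, 0.0, 309.3], [0.0, 569.5, 246.7], [0.0, 0.0, 1.0]] [[-0.027, -0.984, 0.178, 0.272], [-0.998, 0.015, -0.066, 0.081], [0.063, -0.179, -0.982, 1.684], [0.0, 0.0, 0.0, 1.0]]
```

View pics/a_scene.png

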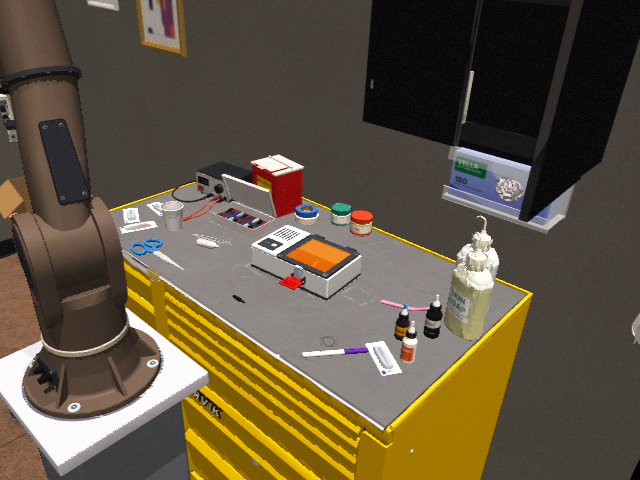

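View pics/a_top.png

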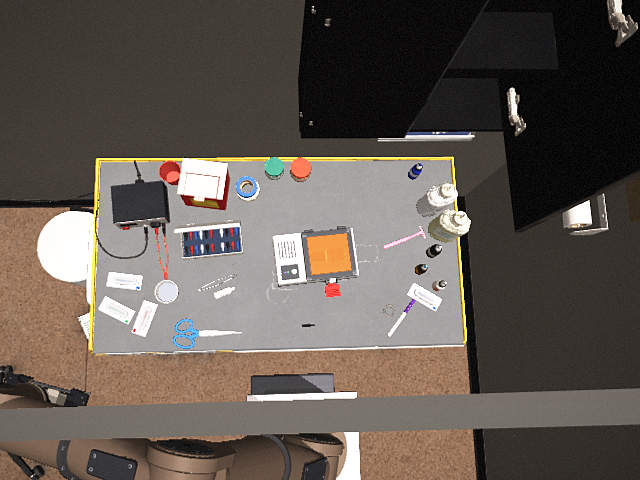

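```bash
python3 - <<'E'
from h import *
a=cv2.imread("pics/a_top.png")[215:310,260:395]; b=cv2.imread("pics/a_scene.png")[215:305,240:370]
cv2.imwrite("pics/a1.png",cv2.resize(a,None,fx=5.9,fy=5.9,interpolation=cv2.INTER_CUBIC))
cv2.imwrite("pics/a2.png",cv2.resize(b,None,fx=6,fy=6,interpolation=cv2.INTER_CUBIC))
im=cv2.imread("pics/a_top.png").astype(int)
B,G,R=im[...,0],im[...,1],im[...,2]
m=((R>150)&(G<60)&(B<60)).astype(np.uint8); m[:270]=0; m[310:]=0;m[:,:300]=0;m[:,360:]=0
ys,xs=np.nonzero(m); print("lever",xs.min(),xs.max(),ys.min(),ys.max(),ray("top",xs.mean(),ys.mean(),.041), cv2.minAreaRect(np.c_[xs,ys].astype(np.float32)))
m=((R>180)&(G>60)&(G<150)&(B<70)).astype(np.uint8); m[:220]=0;m[290:]=0;m[:,:295]=0;m[:,365:]=0
ys,xs=np.nonzero(m); r=cv2.minAreaRect(np.c_[xs,ys].astype(np.float32)); print("win",r); 
P=[ray("top",*c,.067) for c in cv2.boxPoints(r)]; print(np.round(P,4), np.round(np.mean(P,0),4))
print(proj("top",arm.observe()["position"]),proj("scene",arm.observe()["position"]))
E
```

```text
lever 325 339 283 296 [ 0.43881297 -0.09245831  0.041     ] ((331.4615478515625, 291.30767822265625), (16.641006469726562, 9.984603881835938), 33.6900634765625)
win ((329.8999938964844, 261.70001220703125), (54.69931411743164, 40.311283111572266), 82.87498474121094)
[[ 0.5937 -0.021   0.067 ]
 [ 0.607  -0.1383  0.067 ]
 [ 0.4477 -0.1518  0.067 ]
 [ 0.4356 -0.0364  0.067 ]] [ 0.521  -0.0869  0.067 ]
[ 57.05731045 396.24474173] [ 27.18541105 149.89186025]
```

View pics/a1.png

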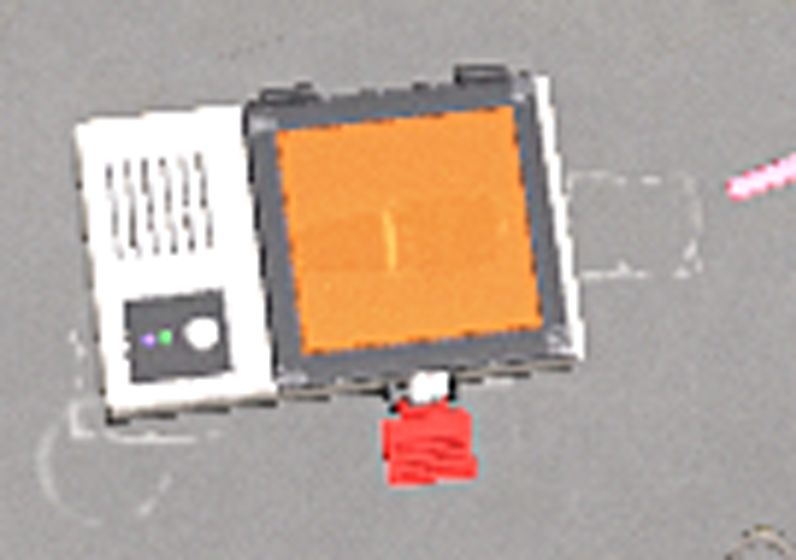

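View pics/a2.png

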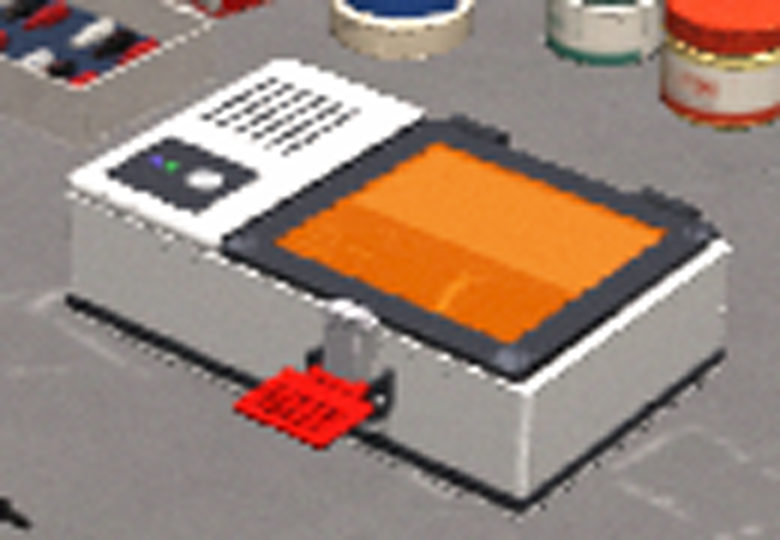

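```bash
python3 - <<'E'
from h import *
T=lambda u,v:((u+.5)/5.9-.5+260,(v+.5)/5.9-.5+215)
S=lambda u,v:((u+.5)/6-.5+240,(v+.5)/6-.5+215)
def tri(a,b):
    A=[]
    for n,(u,v) in(("top",a),("scene",b)):
        K,E=cal(n); P=K@np.linalg.inv(E)[:3]; A+=[u*P[2]-P[0],v*P[2]-P[1]]
    x=np.linalg.svd(np.array(A))[2][-1]; return x[:3]/x[3]
pts={ "BL":((78,125),(283,60),(.071,.1175,.070)),"FL":((105,408),(72,180),(-.071,.1175,.070)),
"FR":((581,352),(523,380),(-.071,-.1175,.062)),"BR":((542,76),(728,243),(.071,-.1175,.062)),"pad":((430,445),(305,405),(-.1,0,.041))}
W=[];L=[]
for k,(a,b,l) in pts.items():
    x=tri(T(*a),S(*b)); print(k,x.round(4),ray("top",*T(*a),l[2])[:2].round(4),ray("scene",*S(*b),l[2])[:2].round(4))
    if k!="pad": W.append((ray("top",*T(*a),l[2])[:2]+ray("scene",*S(*b),l[2])[:2])/2);L.append(l[:2])
W=np.array(W);L=np.array(L);w=W-W.mean(0);l=L-L.mean(0)
th=np.arctan2((l[:,0]*w[:,1]-l[:,1]*w[:,0]).sum(),(l*w).sum()); R=np.array([[np.cos(th),-np.sin(th)],[np.sin(th),np.cos(th)]])
o=W.mean(0)-R@L.mean(0); print("th",th,"o",o,"resid",(W-o-L@R.T).round(4).tolist())
for n,p in dict(mouth=(0,-.0375),hood=(0,.0365),barrel=(0,-.015),pad=(-.1,-.037)).items(): print(n,o+R@p)
p=tri(T(*pts["pad"][0]),S(*pts["pad"][1])); print("pad local",R.T@(p[:2]-o))
E
```

```text
BL [0.5981 0.0765 0.0706] [0.5983 0.0765] [0.5988 0.0774]
FL [0.4605 0.0646 0.0691] [0.459  0.0656] [0.461  0.0625]
FR [ 0.4819 -0.1665  0.0689] [ 0.483  -0.1678] [ 0.4897 -0.1595]
BR [ 0.6211 -0.1539  0.0651] [ 0.6216 -0.1541] [ 0.6257 -0.1509]
pad [ 0.4404 -0.0936  0.0427] [ 0.441  -0.0942] [ 0.4416 -0.0916]
th 0.10532657294702641 o [ 0.54213621 -0.04382   ] resid [[-0.0018, -0.0036], [0.0008, -0.0015], [0.0025, 0.0044], [-0.0015, 0.0007]]
mouth [ 0.54607866 -0.08111219]
hood [ 0.5382989  -0.00752228]
barrel [ 0.54371319 -0.05873688]
pad [ 0.44658027 -0.09112815]
pad local [-0.10642683 -0.03884625]
```

```bash
python3 -m crank '[[0,0.03,-0.085,0,-0.056],[0,0.03,-0.085,0,-0.056],[0,0.03,-0.085,0,-0.056],[0,0.03,-0.085,0,-0.056],[0,0.03,-0.085,0,-0.056],[0,0.03,-0.085,0,-0.056],[0,0.03,-0.085,0,-0.056],[0,0.03,-0.085,0,-0.056]]' 20
python3 -m crank '[[0,0.03,-0.085,0,-0.056],[0,0.03,-0.085,0,-0.056],[0,0.03,-0.085,0,-0.056],[0,0.03,-0.085,0,-0.056],[0,0.03,-0.085,0,-0.056],[0,0.03,-0.085,0,-0.056],[0,0.03,-0.085,0,-0.056],[0,0.03,-0.085,0,-0.056]]'
python3 - <<'E'
from h import *
st();snap("b")
E
```

```text
clock: 0.77
position: [0.2747, 0.325, 0.2435]
ee_rot: [-1.168, -2.916, 0.0]
force: [-0.4, -0.2, 1.0]
width: 0.468
clock: 1.43
position: [0.3706, 0.0531, 0.2438]
ee_rot: [-1.814, -2.565, -0.001]
force: [0.9, 0.3, 1.2]
width: 0.0
{'clock': 1.433, 'joints': [-0.803, -0.013, 0.525, 2.157, 0.008, 0.996, 0.058], 'position': [0.371, 0.053, 0.244], 'ee_rot': [-1.814, -2.565, -0.001], 'force': [0.933, 0.268, 1.151], 'ft_torque': [-0.082, -0.056, -0.003], 'width': 0.0}
```

View pics/b_scene.png

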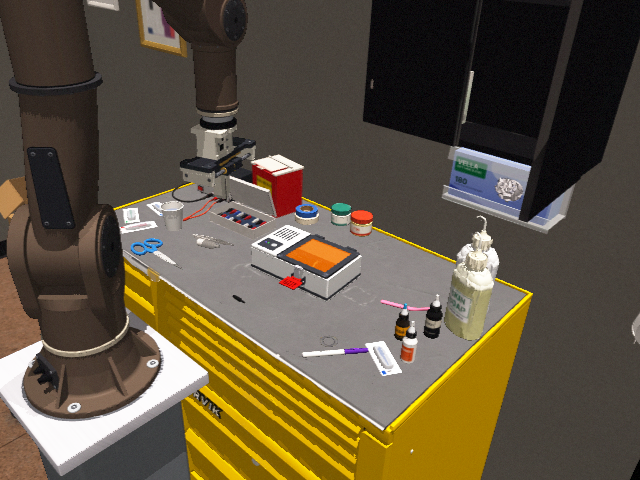

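View pics/b_top.png

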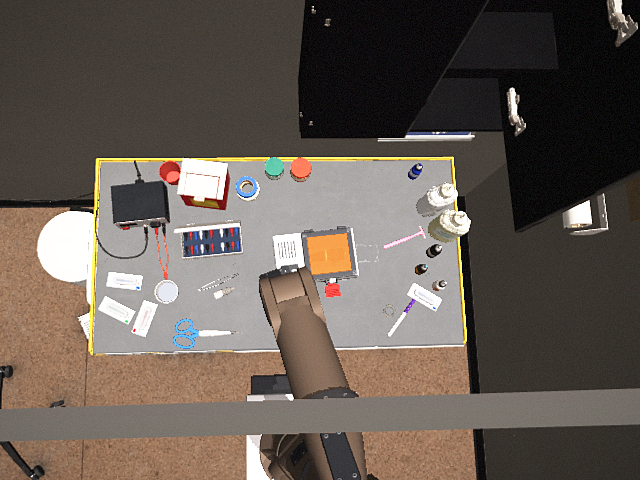

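```bash
python3 - <<'E'
from h import *
b=cv2.imread("pics/b_scene.png")[95:215,165:275]
cv2.imwrite("pics/b2.png",cv2.resize(b,None,fx=5,fy=5,interpolation=cv2.INTER_CUBIC))
print(proj("scene",arm.observe()["position"]))
E
```

```text
[222.90903614 191.69819206]
```

View pics/b2.png

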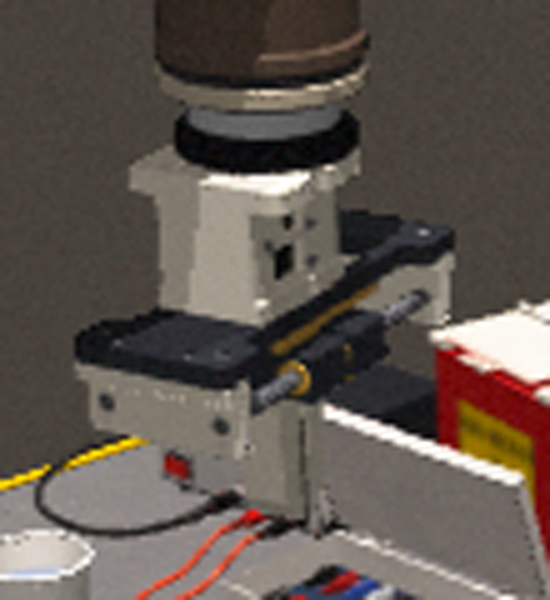

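```bash
python3 -m crank '[[0,0.033,-0.073,0,-0.045],[0,0.033,-0.073,0,-0.045],[0,0.033,-0.073,0,-0.045],[0,0.033,-0.073,0,-0.045],[0,0.033,-0.073,0,-0.045],[0,0,0,-0.1,0],[0,0,0,-0.1,0],[0,0,0,-0.08,0]]'
python3 - <<'E'
from h import *
st();snap("c")
b=cv2.imread("pics/c_scene.png")[120:320,180:420]
cv2.imwrite("pics/c2.png",cv2.resize(b,None,fx=3,fy=3,interpolation=cv2.INTER_CUBIC))
E
```

```text
clock: 2.2
position: [0.4362, -0.0912, 0.1296]
ee_rot: [-2.1, -2.336, 0.001]
force: [0.7, 0.8, -0.2]
width: 0.005
{'clock': 2.2, 'joints': [-0.442, 0.335, 0.669, 2.17, -0.311, 0.729, 0.542], 'position': [0.436, -0.091, 0.13], 'ee_rot': [-2.1, -2.336, 0.001], 'force': [0.657, 0.808, -0.198], 'ft_torque': [0.012, 0.023, 0.074], 'width': 0.005}
```

View pics/c2.png

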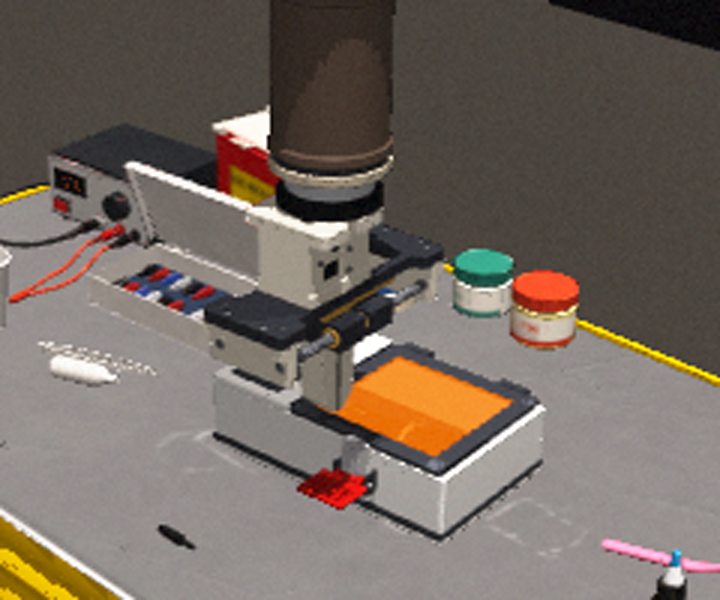

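```bash
python3 -m crank '[[0,0,0,-0.1,0],[0,0,0,-0.05,0],[0,0,0,-0.025,0],[0,0,0,-0.013,0],[0,0,0,-0.008,0],[0,0,0,-0.006,0],[0,0,0,0,0],[0,0,0,0,0]]'
python3 - <<'E'
from h import *
st()
E
```

```text
clock: 2.97
position: [0.4366, -0.0908, 0.0533]
ee_rot: [-2.1, -2.336, -0.004]
force: [-11.6, 1.8, 26.5]
width: 0.004
{'clock': 2.967, 'joints': [-0.32, 0.473, 0.539, 2.23, -0.472, 0.546, 0.686], 'position': [0.437, -0.091, 0.053], 'ee_rot': [-2.1, -2.336, -0.004], 'force': [-11.633, 1.846, 26.505], 'ft_torque': [0.329, 1.817, -0.029], 'width': 0.004}
```

```bash
python3 - <<'E'
from h import *
snap("d")
b=cv2.imread("pics/d_scene.png")[120:320,180:420]
cv2.imwrite("pics/d2.png",cv2.resize(b,None,fx=3,fy=3,interpolation=cv2.INTER_CUBIC));st()
E
```

```text
{'clock': 3.067, 'joints': [-0.32, 0.473, 0.539, 2.23, -0.472, 0.546, 0.686], 'position': [0.437, -0.091, 0.053], 'ee_rot': [-2.1, -2.336, -0.004], 'force': [-10.965, 2.4, 26.003], 'ft_torque': [0.295, 1.86, 0.023], 'width': 0.008}
```

View pics/d2.png

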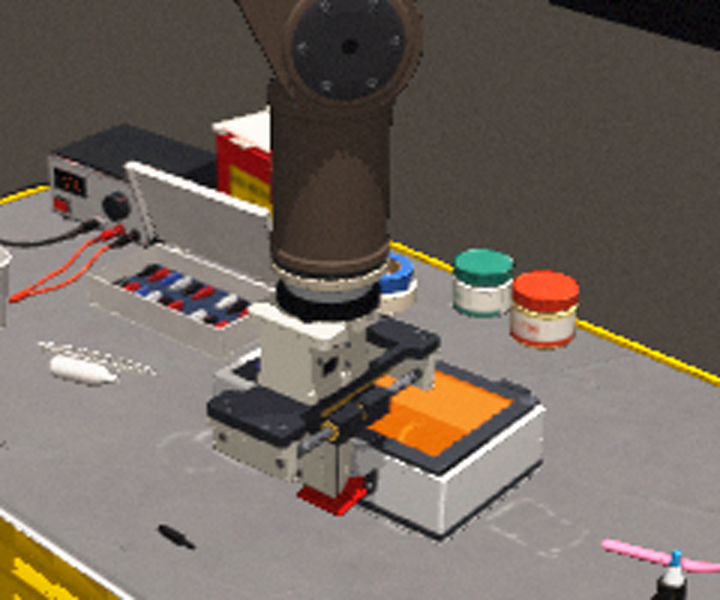

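```bash
python3 -m crank '[[0,0,0,0.03,0],[0,-0.018,-0.002,0.01,0],[0,-0.018,-0.002,0,0],[0,0,0,-0.02,0],[0,0,0,-0.02,0],[0,0,0,-0.005,0],[0,0,0,-0.003,0],[0,0,0,0,0]]'
python3 - <<'E'
from h import *
snap("e")
b=cv2.imread("pics/e_scene.png")[120:320,180:420]
cv2.imwrite("pics/e2.png",cv2.resize(b,None,fx=3,fy=3,interpolation=cv2.INTER_CUBIC));st()
E
```

```text
clock: 3.73
position: [0.4223, -0.0926, 0.0472]
ee_rot: [-2.099, -2.337, 0.001]
force: [-0.2, 0.8, 5.2]
width: 0.005
{'clock': 3.833, 'joints': [-0.309, 0.469, 0.529, 2.264, -0.481, 0.515, 0.704], 'position': [0.422, -0.093, 0.048], 'ee_rot': [-2.099, -2.337, 0.0], 'force': [-0.458, 2.516, 3.882], 'ft_torque': [0.294, 0.045, 0.02], 'width': 0.005}
```

View pics/e2.png

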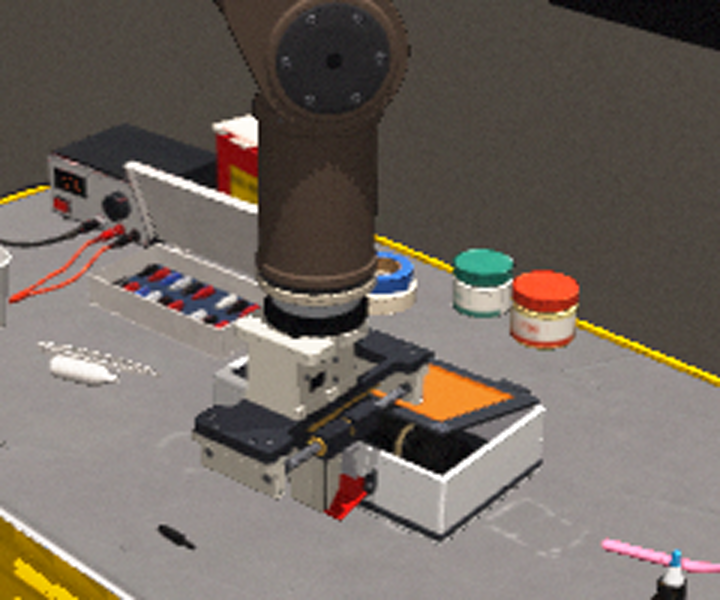

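```bash
python3 -m crank '[[0,0,0,-0.005,0],[0,0,0,-0.005,0],[0,0,0,-0.004,0],[0,0,0,-0.004,0],[0,0,0,-0.003,0],[0,0,0,-0.003,0],[0,0,0,0,0],[0,0,0,0,0]]'
python3 - <<'E'
from h import *
st()
E
```

```text
clock: 4.5
position: [0.4236, -0.0927, 0.0406]
ee_rot: [2.1, 2.335, 0.007]
force: [-10.9, 4.1, 63.2]
width: 0.004
{'clock': 4.5, 'joints': [-0.291, 0.482, 0.508, 2.268, -0.501, 0.495, 0.722], 'position': [0.424, -0.093, 0.041], 'ee_rot': [2.1, 2.335, 0.007], 'force': [-10.859, 4.117, 63.213], 'ft_torque': [0.998, 2.205, 0.029], 'width': 0.004}
```

```bash
python3 -m crank '[[0,0,0,0.03,0],[0,-0.04,0,0.05,0],[0,-0.04,0,0.06,0],[0,-0.04,0,0.08,0],[0,-0.03,0,0.08,0],[0,0,0,0.08,0],[0,0,0,0.08,0],[0,0,0,0.08,0]]'
python3 -m crank '[[0.5,0,0,0,0],[0.5,0,0,0,0],[0.5,0,0,0,0],[0.5,0,0,0,0],[0.5,0,0,0,0],[0.5,0,0,0,0],[0.5,0,0,0,0],[0.5,0,0,0,0]]'
python3 - <<'E'
from h import *
snap("f")
b=cv2.imread("pics/f_scene.png")[120:320,180:420]
cv2.imwrite("pics/f2.png",cv2.resize(b,None,fx=3,fy=3,interpolation=cv2.INTER_CUBIC));st()
a=cv2.imread("pics/f_top.png")[195:310,260:395]
cv2.imwrite("pics/f1.png",cv2.resize(a,None,fx=5,fy=5,interpolation=cv2.INTER_CUBIC))
E
```

```text
clock: 5.17
position: [0.3614, -0.0932, 0.2555]
ee_rot: [2.1, 2.336, -0.001]
force: [0.8, 0.3, -0.5]
width: 0.002
clock: 5.83
position: [0.362, -0.0927, 0.2538]
ee_rot: [-2.1, -2.336, 0.002]
force: [-0.2, 0.0, -0.3]
width: 0.487
{'clock': 5.933, 'joints': [-0.674, -0.055, 0.775, 2.153, 0.045, 1.029, 0.184], 'position': [0.362, -0.093, 0.254], 'ee_rot': [-2.1, -2.337, 0.001], 'force': [-0.322, -0.126, 0.223], 'ft_torque': [-0.066, 0.061, 0.01], 'width': 0.498}
```

View pics/f2.png

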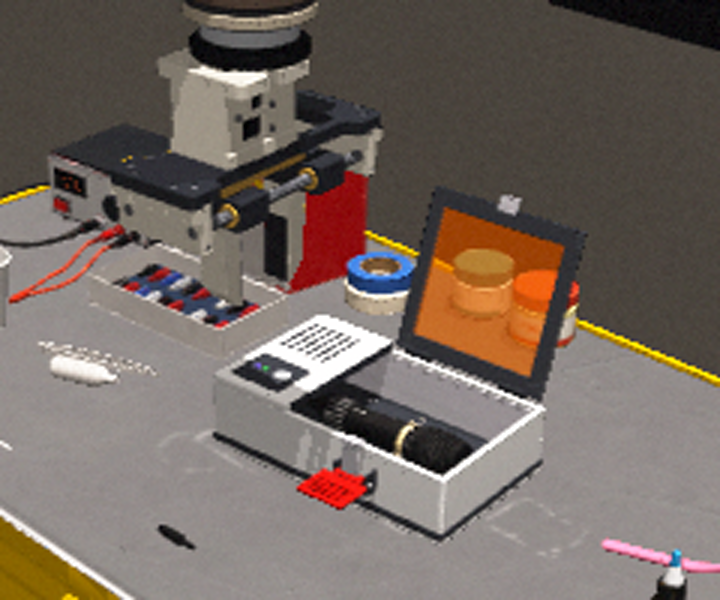

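View pics/f1.png

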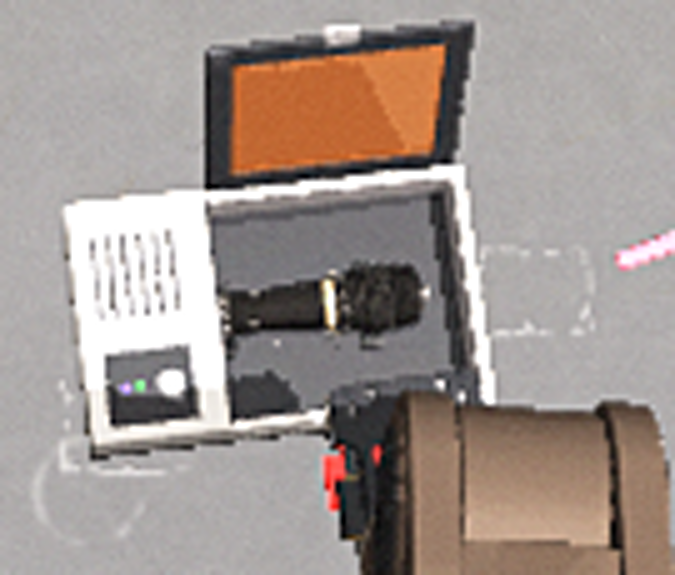

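```bash
python3 - <<'E'
from h import *
th=.10;o=np.array([.5405,-.0447]);R=np.array([[np.cos(th),-np.sin(th)],[np.sin(th),np.cos(th)]])
T=lambda u,v:((u+.5)/5-.5+260,(v+.5)/5-.5+195)
S=lambda u,v:((u+.5)/3-.5+180,(v+.5)/3-.5+120)
for n,f,u,v,z in [("ring","top",330,303,.044),("capstart","top",342,300,.045),("capend","top",424,295,.035),("pin","top",430,293,.030),("hoodF","top",228,422,.07),("hoodB","top",208,195,.07),("rimBR","top",466,168,.067),("hingeR","top",455,165,.067),("lidtopL","top",207,48,.2),("lidtopR","top",473,22,.2),("padfar","top",330,480,.041)]:
    q,w=(T(u,v),"top"); p=ray("top",*q,z); print(n,p.round(4),(R.T@(p[:2]-o)).round(4))
def tri(a,b):
    A=[]
    for n,(u,v) in(("top",a),("scene",b)):
        K,E=cal(n); P=K@np.linalg.inv(E)[:3]; A+=[u*P[2]-P[0],v*P[2]-P[1]]
    x=np.linalg.svd(np.array(A))[2][-1]; return x[:3]/x[3]
for n,a,b in [("lidL",(207,48),(437,188)),("lidR",(473,22),(582,238)),("BL",(68,205),(322,317)),("FL",(93,447),(217,388)),("BR",(464,167),(543,407)),("latch",(342,33),(508,203)),("ringtop",(331,300),(407,435))]:
    p=tri(T(*a),S(*b)); print(n,p.round(4),(R.T@(p[:2]-o)).round(4))
E
```

```text
ring [ 0.5433 -0.0771  0.044 ] [-0.0004 -0.0326]
capstart [ 0.5448 -0.0842  0.045 ] [ 0.0004 -0.0397]
capend [ 0.5487 -0.1339  0.035 ] [-0.0007 -0.0896]
pin [ 0.5507 -0.1382  0.03  ] [ 0.0008 -0.094 ]
hoodF [ 0.4711 -0.014   0.07  ] [-0.066   0.0375]
hoodB [ 0.6036 -0.0057  0.07  ] [0.0667 0.0325]
rimBR [ 0.6182 -0.1573  0.067 ] [ 0.0661 -0.1198]
hingeR [ 0.6201 -0.1509  0.067 ] [ 0.0686 -0.1136]
lidtopL [ 6.575e-01 -2.000e-04  2.000e-01] [0.1209 0.0326]
lidtopR [ 0.6706 -0.1448  0.2   ] [ 0.1194 -0.1126]
padfar [ 0.4397 -0.0741  0.041 ] [-0.1033 -0.0192]
lidL [0.6579 0.     0.1974] [0.1212 0.0328]
lidR [ 0.6703 -0.1441  0.1959] [ 0.1193 -0.1118]
BL [0.5987 0.0756 0.0686] [0.0699 0.1139]
FL [0.4605 0.0625 0.0574] [-0.0689  0.1147]
BR [ 0.6186 -0.1559  0.0665] [ 0.0666 -0.1184]
latch [ 0.6632 -0.0722  0.2051] [ 0.1193 -0.0396]
ringtop [ 0.5451 -0.0774  0.0374] [ 0.0013 -0.033 ]
```

```bash
python3 -m crank '[[0.6,-0.04,0,0,0],[0.6,-0.04,0,0,0],[0.6,-0.04,0,0,0],[0.6,-0.03,0,0,0],[0.6,0,0,0,0],[0.6,0,0,0,0],[0.6,0,0,0,0],[0.6,0,0,0,0]]'
python3 - <<'E'
from h import *
st()
E
```

```text
clock: 6.6
position: [0.303, -0.0927, 0.2543]
ee_rot: [2.099, 2.337, 0.0]
force: [-0.8, 0.7, 0.5]
width: 0.601
{'clock': 6.6, 'joints': [-0.663, -0.213, 0.681, 2.248, 0.153, 1.065, 0.039], 'position': [0.303, -0.093, 0.254], 'ee_rot': [2.099, 2.337, 0.0], 'force': [-0.806, 0.706, 0.549], 'ft_torque': [-0.069, 0.064, 0.007], 'width': 0.601}
```

```bash
python3 -m crank '[[0.6,-0.02,0,-0.08,0],[0.6,-0.02,0,-0.08,0],[0.6,-0.02,0,-0.08,0],[0.6,-0.02,0,-0.05,0],[0.6,-0.02,0,0,0],[0.6,-0.02,0,0,0],[0.6,0,0,0,0],[0.6,0,0,0,0]]'
python3 - <<'E'
from h import *
st()
E
```

```text
clock: 7.27
position: [0.2549, -0.0927, 0.1382]
ee_rot: [2.099, 2.337, 0.0]
force: [-0.2, 0.1, 0.9]
width: 0.598
{'clock': 7.267, 'joints': [-0.674, -0.067, 0.83, 2.521, 0.08, 0.667, 0.199], 'position': [0.255, -0.093, 0.138], 'ee_rot': [2.099, 2.337, 0.0], 'force': [-0.15, 0.055, 0.892], 'ft_torque': [-0.054, 0.031, 0.018], 'width': 0.598}
```

```bash
python3 -m crank '[[0.6,-0.03,0,0,0],[0.6,-0.03,0,0,0],[0.6,-0.03,0,0,0],[0.6,-0.03,0,0,0],[0.6,-0.03,0,0,0],[0.6,0,0,0,0],[0.6,0,0,0,0],[0.6,0,0,0,0]]'
python3 - <<'E'
from h import *
st(); snap("g")
E
```

```text
clock: 7.93
position: [0.2151, -0.0942, 0.1395]
ee_rot: [2.098, 2.333, 0.002]
force: [0.2, -0.7, -0.6]
width: 0.6
{'clock': 7.933, 'joints': [-0.26, -0.113, 0.414, 2.566, 0.074, 0.676, 0.2], 'position': [0.215, -0.094, 0.14], 'ee_rot': [2.098, 2.333, 0.002], 'force': [0.202, -0.747, -0.581], 'ft_torque': [-0.021, 0.053, 0.004], 'width': 0.6}
```

View pics/g_scene.png

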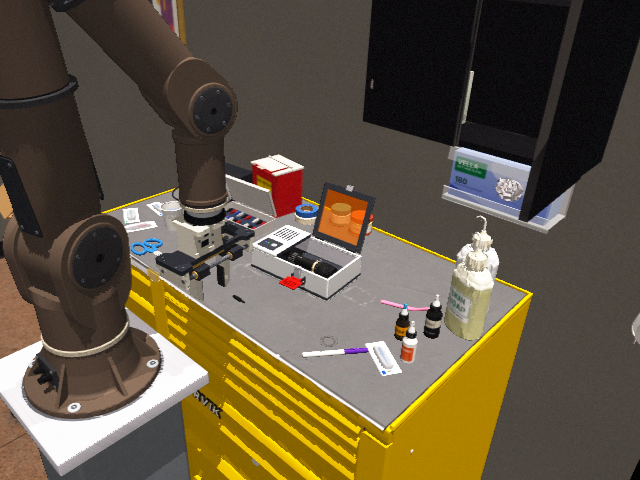

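```bash
python3 -m crank '[[0.6,0.03,0.04,0.08,0.04],[0.6,0.038,0.08,0.045,0.04],[0.6,0.038,0.08,0.045,0.04],[0.6,0.038,0.08,0.045,0.04],[0.6,0.038,0.08,0.045,0.04],[0.6,0.038,0.08,0.045,0.04],[0.6,0.038,0.08,0.045,0.04],[0.6,0.038,0.08,0.045,0.04]]'
python3 -m crank '[[0.6,0.038,0.08,0.04,0.04],[0.6,0.038,0.08,0.04,0.04],[0.6,0.038,0.08,0.04,0.04],[0.6,0.038,0.08,0.04,0.04],[0.6,0.038,0.08,0.04,0.04],[0.6,0.038,0.08,0.04,0.04],[0.6,0.05,0.06,0.04,0.04],[0.6,0.06,0.06,0.04,0.04]]'
python3 - <<'E'
from h import *
st(); snap("i")
E
```

```text
clock: 8.7
position: [0.3327, 0.1489, 0.2984]
ee_rot: [1.672, 2.656, 0.003]
force: [-0.0, -0.7, 0.3]
width: 0.599
clock: 9.37
position: [0.4665, 0.3898, 0.4259]
ee_rot: [1.203, 2.899, 0.003]
force: [1.5, 0.3, 0.6]
width: 0.599
{'clock': 9.367, 'joints': [-0.721, 0.328, -0.095, 1.291, 0.033, 1.521, -0.028], 'position': [0.466, 0.39, 0.426], 'ee_rot': [1.203, 2.899, 0.003], 'force': [1.514, 0.293, 0.552], 'ft_torque': [0.013, -0.033, -0.061], 'width': 0.599}
```

View pics/i_top.png

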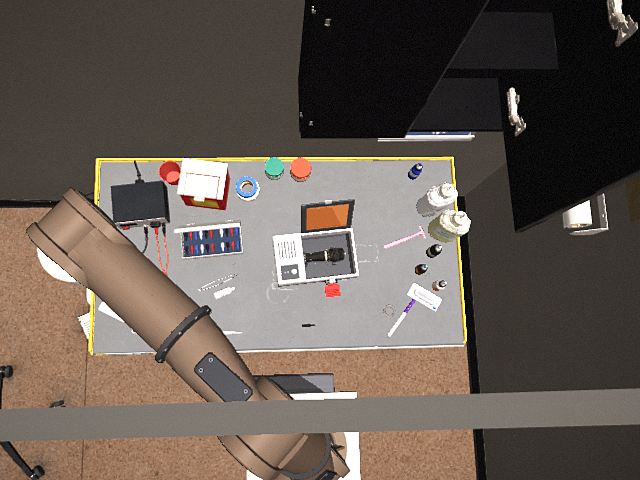

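View pics/i_scene.png

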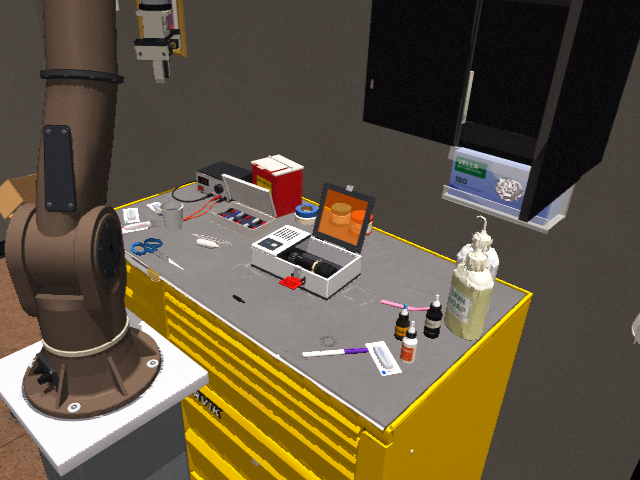

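```bash
python3 -m crank '[[0.6,0.02,0.02,0.09,0],[0.6,0.02,0.02,0.09,0],[0.6,0.02,0.02,0.09,0],[0.6,0.02,0.02,0.09,0],[0.6,0.02,0.02,0.09,0],[0.6,0.02,0.02,0.09,0],[0.6,0.02,0.02,0.09,0],[0.6,0.02,0.02,0.09,0]]'
python3 - <<'E'
from h import *
st()
E
```

```text
clock: 10.13
position: [0.5026, 0.4244, 0.629]
ee_rot: [1.205, 2.857, 0.117]
force: [1.2, -0.4, -0.7]
width: 0.597
{'clock': 10.133, 'joints': [-0.902, 0.475, 0.308, 0.594, -0.159, 2.002, 0.067], 'position': [0.503, 0.424, 0.629], 'ee_rot': [1.205, 2.857, 0.117], 'force': [1.234, -0.365, -0.744], 'ft_torque': [-0.131, 0.064, 0.028], 'width': 0.597}
```

```bash
cat >> h.py <<'E'
from scipy.spatial.transform import Rotation as Ro
def tool():
    s=arm.observe(); M=Ro.from_rotvec(s["ee_rot"]).as_matrix(); p=s["position"]
    y=M[:,1]; print("t",round(float(s["clock"]),2),"pos",np.round(p,4),"yawY",round(np.degrees(np.arctan2(y[1],y[0])),1),"z",M[:,2].round(3),"x",M[:,0].round(3),"y",M[:,1].round(3),"F",np.round(s["force"],1),"w",round(float(s["width"]),3),"q",np.round(s["joints"],2))
E
python3 -c "
from h import *
tool()"
python3 -m crank '[[0.6,0,0,-0.08,0],[0.6,0,0,-0.08,0],[0.6,0,0,-0.08,0],[0.6,0,0,-0.05,0],[0.6,0,0,0,0],[0.6,0,0,0,0],[0.6,0,0,0,0],[0.6,0,0,0,0]]'
python3 -c "
from h import *
tool()"
```

```text
t 10.13 pos [0.5026 0.4244 0.629 ] yawY 44.3 z [ 0.065  0.054 -0.996] x [-0.698  0.716 -0.007] y [0.713 0.696 0.084] F [ 1.2 -0.4 -0.7] w 0.597 q [-0.9   0.47  0.31  0.59 -0.16  2.    0.07]
clock: 10.8
position: [0.5035, 0.4237, 0.515]
ee_rot: [1.204, 2.858, 0.122]
force: [-0.9, -0.7, -0.3]
width: 0.599
t 10.8 pos [0.5035 0.4237 0.515 ] yawY 44.3 z [ 0.065  0.058 -0.996] x [-0.698  0.716 -0.004] y [0.713 0.696 0.087] F [-0.9 -0.7 -0.3] w 0.599 q [-0.95  0.37  0.28  1.04 -0.11  1.66  0.07]
```

```bash
python3 -m crank '[[0.6,0,0,0.09,0],[0.6,0,0,0.09,0],[0.6,0,0,0.09,0],[0.6,0,0,0.08,0],[0.6,0,0,0.05,0],[0.6,0,0,0.05,0],[0.6,0,0,0,0],[0.6,0,0,0,0]]'
python3 -c "
from h import *
tool()"
```

```text
clock: 11.47
position: [0.4901, 0.4119, 0.6581]
ee_rot: [1.197, 2.838, 0.178]
force: [-0.4, 0.4, -0.2]
width: 0.602
t 11.47 pos [0.4901 0.4119 0.6581] yawY 44.3 z [ 0.096  0.084 -0.992] x [-0.698  0.716 -0.007] y [0.71  0.693 0.127] F [-0.4  0.4 -0.2] w 0.602 q [-0.92  0.43  0.32  0.6  -0.16  2.    0.07]
```

```bash
python3 -m crank '[[0.6,0.03,0.03,0.06,0],[0.6,0.03,0.03,0.06,0],[0.6,0.03,0.03,0.06,0],[0.6,0.03,0.03,0.06,0],[0.6,0.03,0.03,0.06,0],[0.6,0.03,0.03,0.06,0],[0.6,0.03,0.03,0.06,0],[0.6,0,0,0,0]]'
python3 -c "
from h import *
tool()"
```

```text
clock: 12.13
position: [0.5268, 0.4561, 0.7013]
ee_rot: [1.163, 2.757, 0.384]
force: [-0.4, -0.5, -0.4]
width: 0.599
t 12.13 pos [0.5268 0.4561 0.7013] yawY 44.4 z [ 0.212  0.184 -0.96 ] x [-0.696  0.718 -0.016] y [0.686 0.672 0.28 ] F [-0.4 -0.5 -0.4] w 0.599 q [-0.9   0.52  0.39  0.36 -0.25  2.    0.05]
```

```bash
python3 - <<'E'
from h import *
th=.10;o=np.array([.5405,-.0447]);R=np.array([[np.cos(th),-np.sin(th)],[np.sin(th),np.cos(th)]])
T=lambda u,v:((u+.5)/5.9-.5+260,(v+.5)/5.9-.5+215)
S=lambda u,v:((u+.5)/6-.5+240,(v+.5)/6-.5+215)
def tri(a,b):
    A=[]
    for n,(u,v) in(("top",a),("scene",b)):
        K,E=cal(n); P=K@np.linalg.inv(E)[:3]; A+=[u*P[2]-P[0],v*P[2]-P[1]]
    x=np.linalg.svd(np.array(A))[2][-1]; return x[:3]/x[3]
for a,b in [((430,375),(350,305)),((450,374),(372,313)),((412,376),(330,305))]:
    p=tri(T(*a),S(*b)); print(p.round(4),(R.T@(p[:2]-o)).round(4))
b=arm.get_image("scene")[:,:,::-1][200:310,230:380]; cv2.imwrite("pics/j2.png",cv2.resize(b,None,fx=5,fy=5,interpolation=cv2.INTER_CUBIC))
a=arm.get_image("top")[:,:,::-1][195:310,260:395]; cv2.imwrite("pics/j1.png",cv2.resize(a,None,fx=5,fy=5,interpolation=cv2.INTER_CUBIC))
E
```

```text
[ 0.47   -0.0905  0.0738] [-0.0747 -0.0385]
[ 0.4708 -0.1006  0.0742] [-0.075  -0.0486]
[ 0.4695 -0.0816  0.0702] [-0.0743 -0.0296]
```

View pics/j2.png

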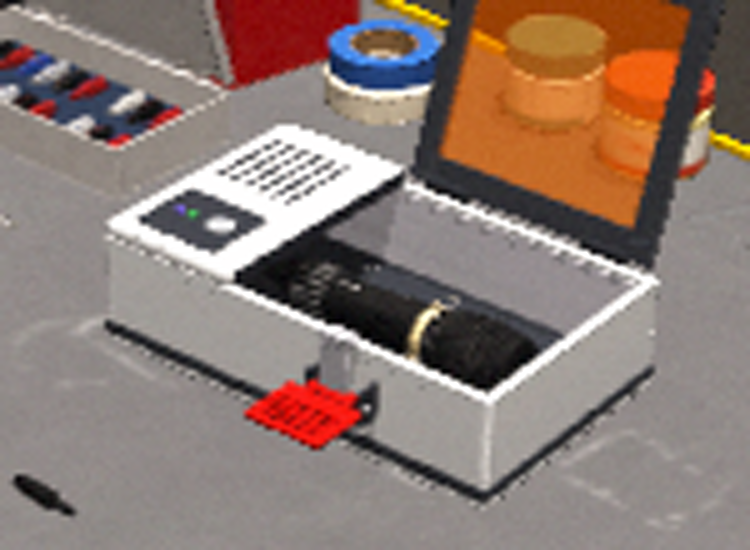

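View pics/j1.png

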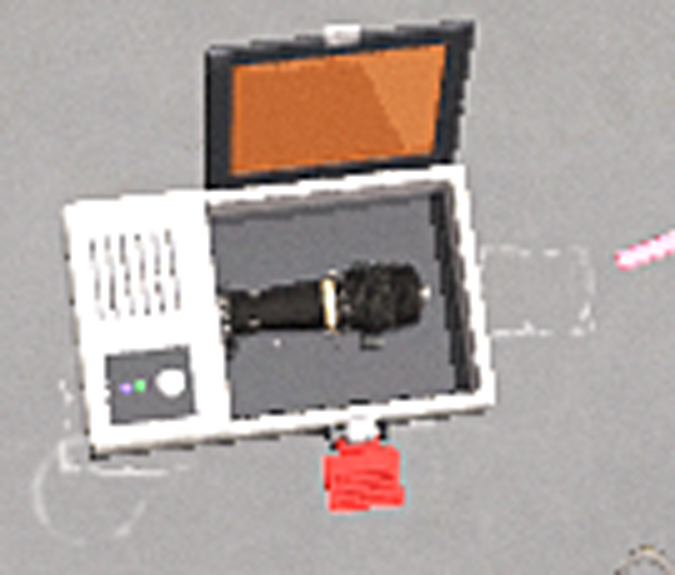

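```bash
python3 -m crank '[[0.58,0.002,-0.07,-0.062,-0.04],[0.58,0.002,-0.078,-0.062,-0.04],[0.58,0.002,-0.078,-0.062,-0.04],[0.58,0.002,-0.078,-0.062,-0.04],[0.58,0.002,-0.078,-0.062,-0.04],[0.58,0.002,-0.078,-0.062,-0.04],[0.58,0.002,-0.078,-0.062,-0.04],[0.58,0.002,-0.078,-0.062,-0.04]]'
python3 -m crank '[[0.58,0.002,-0.078,-0.062,-0.04],[0.58,0.002,-0.078,-0.062,-0.04],[0.58,0.002,-0.078,-0.062,-0.04],[0.58,0.002,-0.078,-0.062,-0.04],[0.58,0.002,-0.078,-0.062,-0.04],[0.58,0.002,-0.078,-0.062,-0.04],[0.58,0.002,-0.078,-0.062,-0.04],[0.58,0.002,-0.078,-0.062,-0.04]]'
python3 -c "
from h import *
tool()"
```

```text
clock: 12.9
position: [0.532, 0.2244, 0.5176]
ee_rot: [1.564, 2.511, 0.347]
force: [1.2, -0.4, -0.9]
width: 0.577
clock: 13.57
position: [0.5379, -0.0245, 0.3195]
ee_rot: [1.94, 2.191, 0.299]
force: [0.3, -0.4, -0.5]
width: 0.58
t 13.57 pos [ 0.5379 -0.0245  0.3195] yawY 7.1 z [ 0.281  0.019 -0.96 ] x [-0.119  0.993 -0.015] y [0.952 0.118 0.281] F [ 0.3 -0.4 -0.5] w 0.58 q [-0.69  0.05  0.69  1.94 -0.07  0.88  0.15]
```

```bash
python3 -m crank '[[0.58,0,-0.044,-0.08,-0.02],[0.58,0,-0.044,-0.08,0],[0.58,0,0,-0.09,0],[0.58,0,0,-0.09,0],[0.58,0,0,-0.09,0],[0.58,0,0,-0.08,0],[0.58,0,0,0,0],[0.58,0,0,0,0]]'
python3 - <<'E'
from h import *
tool(); snap("k")
b=cv2.imread("pics/k_scene.png")[150:310,210:400]
cv2.imwrite("pics/k2.png",cv2.resize(b,None,fx=4,fy=4,interpolation=cv2.INTER_CUBIC))
E
```

```text
clock: 14.23
position: [0.5377, -0.0585, 0.1163]
ee_rot: [1.963, 2.171, 0.293]
force: [0.2, -1.0, 0.6]
width: 0.582
t 14.23 pos [ 0.5377 -0.0585  0.1163] yawY 5.9 z [ 0.278  0.013 -0.961] x [-0.098  0.995 -0.015] y [0.956 0.099 0.278] F [ 0.2 -1.   0.6] w 0.582 q [-0.37  0.36  0.5   2.19 -0.56  0.4   0.67]
```

View pics/k2.png

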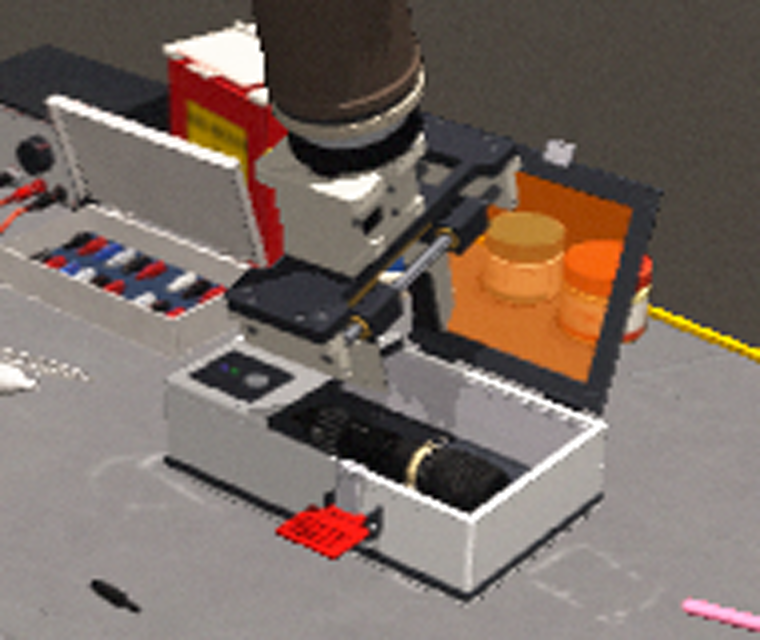

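```bash
python3 -m crank '[[0.58,0,0,-0.04,0],[0.58,0,0,-0.04,0],[0.58,0,-0.003,-0.03,0],[0.58,0,0,-0.02,0],[0.58,0,0,-0.015,0],[0.58,0,0,0,0],[0.58,0,0,0,0],[0.58,0,0,0,0]]'
python3 - <<'E'
from h import *
tool(); snap("l")
b=cv2.imread("pics/l_scene.png")[150:310,210:400]
cv2.imwrite("pics/l2.png",cv2.resize(b,None,fx=4,fy=4,interpolation=cv2.INTER_CUBIC))
E
```

```text
clock: 15.0
position: [0.5409, -0.0594, 0.0609]
ee_rot: [1.958, 2.168, 0.299]
force: [-0.0, -0.4, 0.3]
width: 0.577
t 15.0 pos [ 0.5409 -0.0594  0.0609] yawY 6.0 z [ 0.285  0.013 -0.958] x [-0.099  0.995 -0.016] y [0.953 0.1   0.285] F [-0.  -0.4  0.3] w 0.577 q [-0.21  0.45  0.31  2.22 -0.71  0.25  0.81]
```

View pics/l2.png

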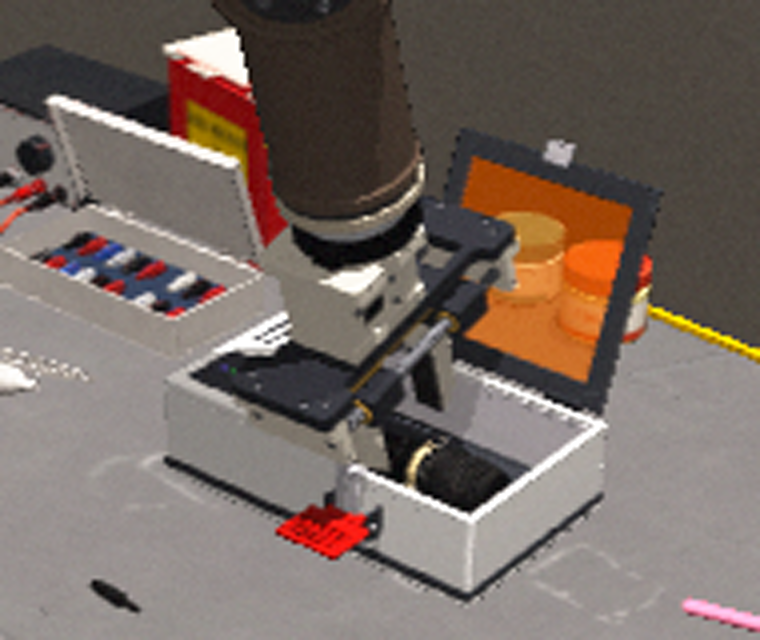

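```bash
python3 -m crank '[[0.58,-0.003,0,-0.015,0],[0.58,-0.003,0,-0.012,0],[0.58,0,0,-0.01,0],[0.58,0,0,-0.005,0],[0.58,0,0,0,0],[0.58,0,0,0,0],[0.58,0,0,0,0],[0.58,0,0,0,0]]'
python3 - <<'E'
from h import *
tool(); snap("m")
b=cv2.imread("pics/m_scene.png")[150:310,210:400]
cv2.imwrite("pics/m2.png",cv2.resize(b,None,fx=4,fy=4,interpolation=cv2.INTER_CUBIC))
E
```

```text
clock: 15.77
position: [0.5378, -0.0596, 0.043]
ee_rot: [1.959, 2.169, 0.298]
force: [0.1, 0.8, 0.1]
width: 0.579
t 15.77 pos [ 0.5378 -0.0596  0.043 ] yawY 5.9 z [ 0.283  0.013 -0.959] x [-0.099  0.995 -0.016] y [0.954 0.099 0.283] F [0.1 0.8 0.1] w 0.579 q [-0.16  0.48  0.24  2.24 -0.74  0.2   0.85]
```

View pics/m2.png

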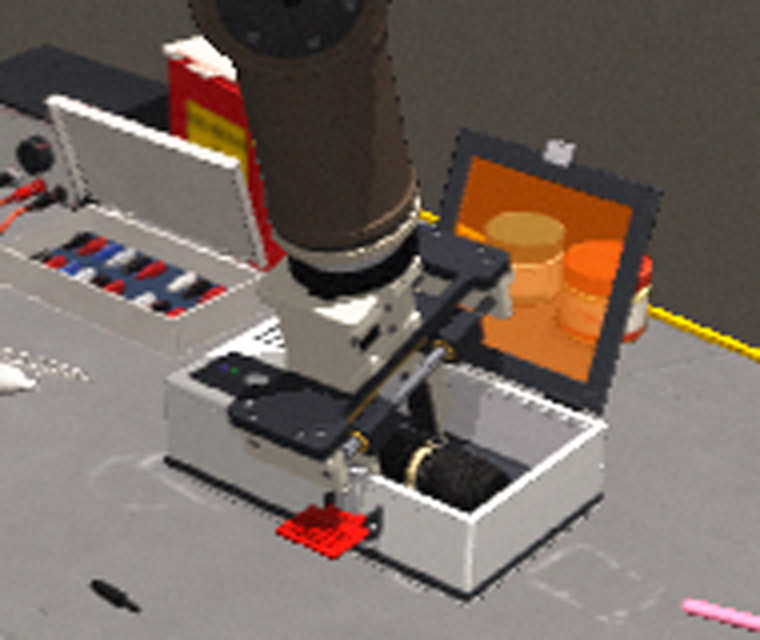

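```bash
python3 -m crank '[[0.58,0,0,-0.005,0],[0.58,0,0,-0.005,0],[0.58,0,0,0,0],[0.45,0,0,0,0],[0.25,0,0,0,0],[0.2,0,0,0,0],[0.2,0,0,0,0],[0.2,0,0,0,0]]' 6
python3 - <<'E'
from h import *
tool()
E
```

```text
clock: 16.53
position: [0.5386, -0.0595, 0.0392]
ee_rot: [1.958, 2.168, 0.299]
force: [0.1, -0.5, -0.1]
width: 0.317
t 16.53 pos [ 0.5386 -0.0595  0.0392] yawY 6.0 z [ 0.284  0.013 -0.959] x [-0.099  0.995 -0.016] y [0.954 0.099 0.284] F [ 0.1 -0.5 -0.1] w 0.317 q [-0.14  0.49  0.22  2.24 -0.75  0.18  0.86]
```

```bash
python3 -m crank '[[0.2,0,0,0.006,0],[0.2,0,0,0.006,0],[0.2,0.001,-0.01,0.004,0],[0.2,0.001,-0.01,0.004,0],[0.2,0.001,-0.01,0.004,0],[0.2,0,0,0.005,0],[0.2,0,0,0,0],[0.2,0,0,0,0]]'
python3 - <<'E'
from h import *
tool(); snap("n")
b=cv2.imread("pics/n_scene.png")[150:310,210:400]
cv2.imwrite("pics/n2.png",cv2.resize(b,None,fx=4,fy=4,interpolation=cv2.INTER_CUBIC))
a=cv2.imread("pics/n_top.png")[195:310,260:395]; cv2.imwrite("pics/n1.png",cv2.resize(a,None,fx=5,fy=5,interpolation=cv2.INTER_CUBIC))
E
```

```text
clock: 17.2
position: [0.5389, -0.0716, 0.0505]
ee_rot: [1.96, 2.169, 0.298]
force: [0.0, -0.5, -1.3]
width: 0.316
t 17.2 pos [ 0.5389 -0.0716  0.0505] yawY 5.9 z [ 0.283  0.013 -0.959] x [-0.099  0.995 -0.016] y [0.954 0.099 0.283] F [ 0.  -0.5 -1.3] w 0.316 q [-0.15  0.47  0.26  2.23 -0.73  0.23  0.86]
```

View pics/n2.png

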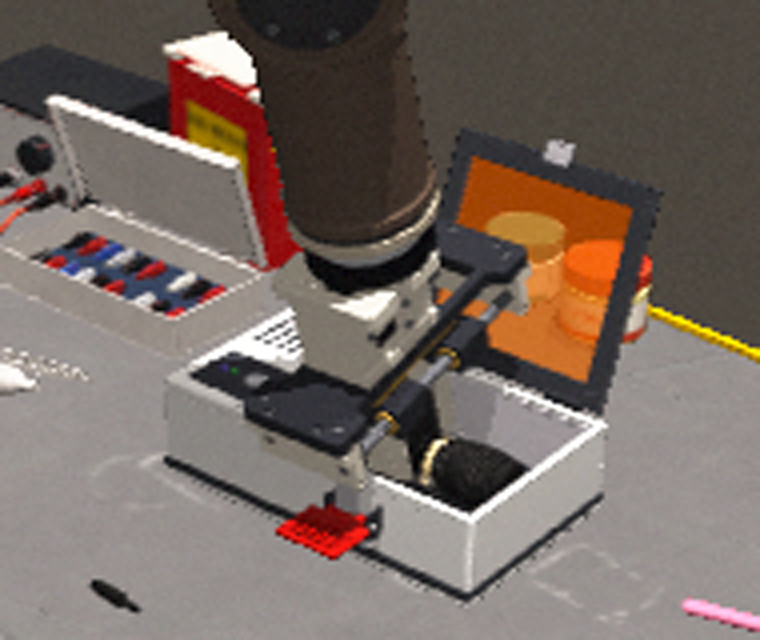

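View pics/n1.png

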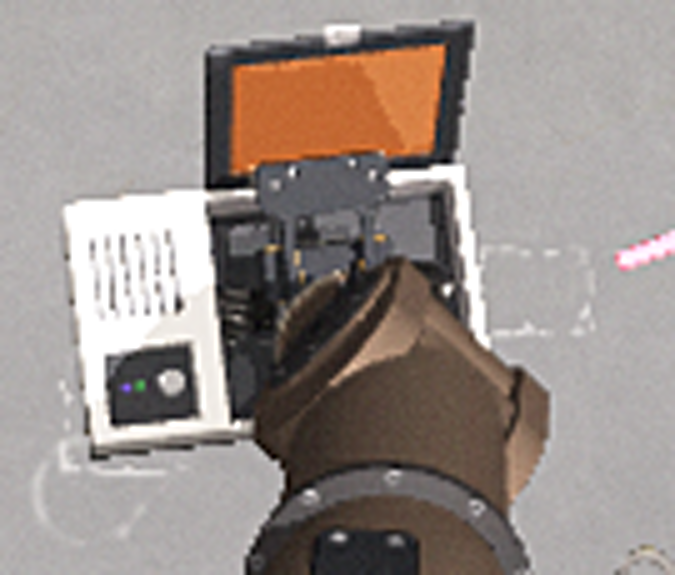

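```bash
python3 -m crank '[[0.2,0,0,0.005,0],[0.2,0,0,0.005,0],[0.2,0,0,0.004,0],[0.2,0,0,0.004,0],[0.2,0,0,0.004,0],[0.2,0,0,0.004,0],[0.2,0,0,0,0],[0.2,0,0,0,0]]' 4
python3 - <<'E'
from h import *
tool(); snap("p")
b=cv2.imread("pics/p_scene.png")[150:310,210:400]
cv2.imwrite("pics/p2.png",cv2.resize(b,None,fx=4,fy=4,interpolation=cv2.INTER_CUBIC))
E
```

```text
clock: 17.97
position: [0.5389, -0.0715, 0.0609]
ee_rot: [1.959, 2.169, 0.298]
force: [-0.1, -0.3, -1.9]
width: 0.313
t 17.97 pos [ 0.5389 -0.0715  0.0609] yawY 5.9 z [ 0.283  0.013 -0.959] x [-0.099  0.995 -0.016] y [0.954 0.099 0.283] F [-0.1 -0.3 -1.9] w 0.313 q [-0.18  0.45  0.3   2.22 -0.71  0.25  0.84]
```

View pics/p2.png

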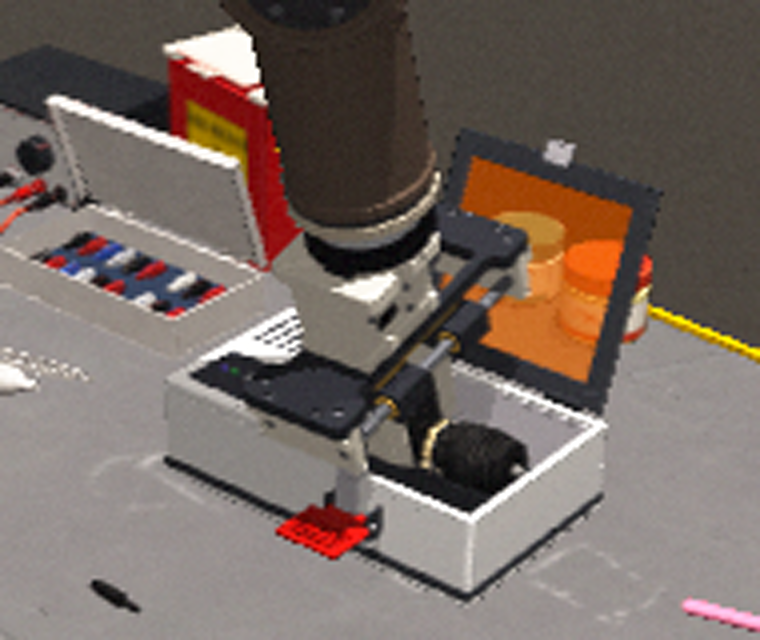

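```bash
cat >> h.py <<'E'
def tilt(u,v,s=86,s0=5,d=.0122,w=(210,150,4)):
    st=arm.observe(); M=Ro.from_rotvec(st["ee_rot"]).as_matrix(); g=np.array(st["position"])+d*M[:,2]
    px=np.array([(u+.5)/w[2]-.5+w[0],(v+.5)/w[2]-.5+w[1]]); best=[]
    for th in np.radians(np.arange(-10,60,.5)):
        a=np.array([.0998*np.cos(th),-.995*np.cos(th),np.sin(th)])
        best.append((np.linalg.norm(proj("scene",g+a*(s-s0)*1e-3)-px),np.degrees(th)))
    e,t=min(best); a=np.array([.0998*np.cos(np.radians(t)),-.995*np.cos(np.radians(t)),np.sin(np.radians(t))])
    print("tilt",t,"err px",round(e,2),"grip",g.round(4),"cap",(g+a*(.080-s0*1e-3)).round(4),"tip",(g-a*(.105+s0*1e-3)).round(4))
E
python3 -c "
from h import *
tilt(519,468)"
```

```text
tilt 9.5 err px 1.63 grip [ 0.5423 -0.0713  0.0491] cap [ 0.5497 -0.1449  0.0614] tip [0.5315 0.0366 0.0309]
```

```bash
python3 -m crank '[[0.2,0,0,0.006,0],[0.2,0,0,0.006,0],[0.2,0,0,0.006,0],[0.2,0,0,0.006,0],[0.2,0,0,0.006,0],[0.2,0,0,0.006,0],[0.2,0,0,0,0],[0.2,0,0,0,0]]'
python3 - <<'E'
from h import *
tool(); snap("q")
b=cv2.imread("pics/q_scene.png")[150:310,210:400]
cv2.imwrite("pics/q2.png",cv2.resize(b,None,fx=4,fy=4,interpolation=cv2.INTER_CUBIC))
E
```

```text
clock: 18.73
position: [0.5391, -0.0715, 0.0755]
ee_rot: [1.959, 2.169, 0.298]
force: [0.6, 0.4, -1.0]
width: 0.315
t 18.73 pos [ 0.5391 -0.0715  0.0755] yawY 6.0 z [ 0.283  0.013 -0.959] x [-0.099  0.995 -0.016] y [0.954 0.099 0.283] F [ 0.6  0.4 -1. ] w 0.315 q [-0.22  0.43  0.36  2.21 -0.67  0.29  0.81]
```

View pics/q2.png

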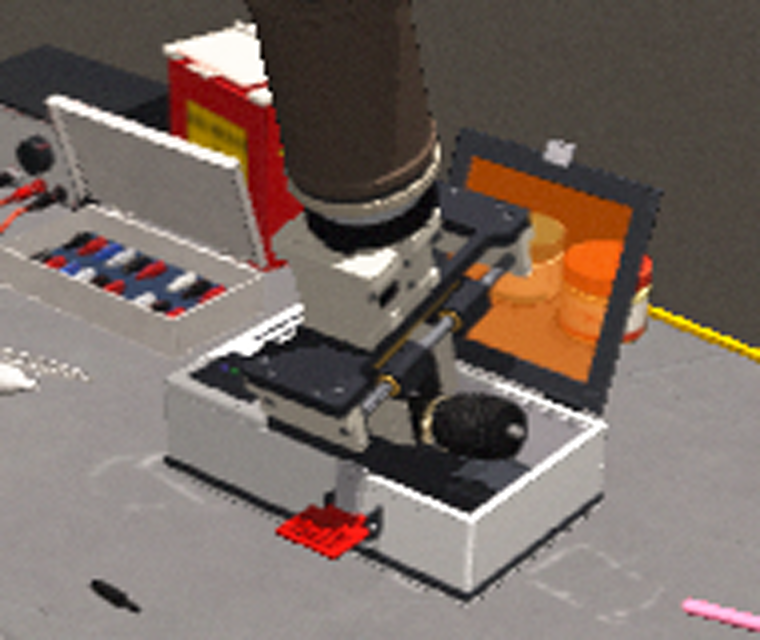

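```bash
python3 -c "
from h import *
tilt(518,432)"
```

```text
tilt 16.5 err px 1.76 grip [ 0.5425 -0.0713  0.0636] cap [ 0.5497 -0.1429  0.0849] tip [0.532  0.0336 0.0323]
```

```bash
python3 -m crank '[[0.2,0.002,-0.015,0.003,0],[0.2,0.002,-0.02,0.005,0],[0.2,0.002,-0.02,0.005,0],[0.2,0.002,-0.02,0.005,0],[0.2,0.002,-0.02,0.005,0],[0.2,0,0,0,0],[0.2,0,0,0,0],[0.2,0,0,0,0]]'
python3 - <<'E'
from h import *
tool(); snap("r")
b=cv2.imread("pics/r_scene.png")[150:310,210:400]
cv2.imwrite("pics/r2.png",cv2.resize(b,None,fx=4,fy=4,interpolation=cv2.INTER_CUBIC))
E
```

```text
clock: 19.5
position: [0.5427, -0.1094, 0.0843]
ee_rot: [1.96, 2.169, 0.298]
force: [-0.0, -0.3, -2.1]
width: 0.313
t 19.5 pos [ 0.5427 -0.1094  0.0843] yawY 5.9 z [ 0.283  0.013 -0.959] x [-0.099  0.995 -0.015] y [0.954 0.099 0.283] F [-0.  -0.3 -2.1] w 0.313 q [-0.14  0.43  0.36  2.18 -0.66  0.34  0.87]
```

View pics/r2.png

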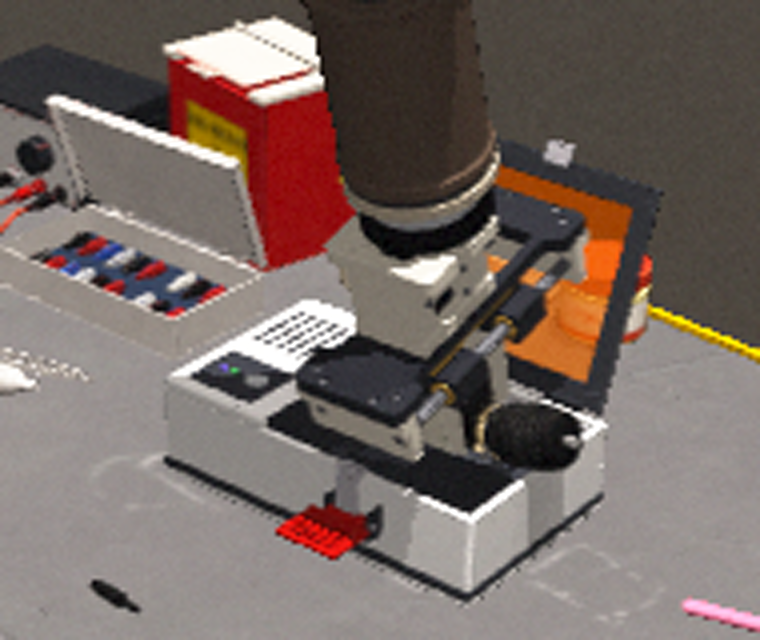

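```bash
python3 -c "
from h import *
tilt(575,441)"
```

```text
tilt 16.0 err px 1.36 grip [ 0.5461 -0.1088  0.0725] cap [ 0.5533 -0.1805  0.0932] tip [ 0.5356 -0.0036  0.0422]
```

```bash
python3 -m crank '[[0.2,0.002,-0.02,0.005,0],[0.2,0.002,-0.02,0.005,0],[0.2,0.002,-0.02,0.006,0],[0.2,0,-0.01,0.02,0],[0.2,0,0,0.04,0],[0.2,0,0,0.05,0],[0.2,0,0,0.06,0],[0.2,0,0,0.06,0]]' 12
python3 -m crank '[[0.2,0,0,0.05,0],[0.2,0,0,0.05,0],[0.2,0,0,0.04,0],[0.2,0,0,0.02,0],[0.2,0,0,0,0],[0.2,0,0,0,0],[0.2,0,0,0,0],[0.2,0,0,0,0]]'
python3 - <<'E'
from h import *
tool(); snap("s")
b=cv2.imread("pics/s_scene.png")[100:310,210:420]
cv2.imwrite("pics/s2.png",cv2.resize(b,None,fx=2.8,fy=2.8,interpolation=cv2.INTER_CUBIC))
E
```

```text
clock: 20.27
position: [0.5446, -0.1385, 0.184]
ee_rot: [1.962, 2.168, 0.296]
force: [0.8, 0.5, -0.8]
width: 0.309
clock: 20.93
position: [0.5445, -0.1374, 0.2456]
ee_rot: [1.961, 2.17, 0.296]
force: [0.4, 0.1, -2.0]
width: 0.314
t 20.93 pos [ 0.5445 -0.1374  0.2456] yawY 5.9 z [ 0.281  0.013 -0.96 ] x [-0.099  0.995 -0.015] y [0.955 0.099 0.281] F [ 0.4  0.1 -2. ] w 0.314 q [-0.33  0.2   0.63  2.   -0.31  0.73  0.58]
```

View pics/s2.png

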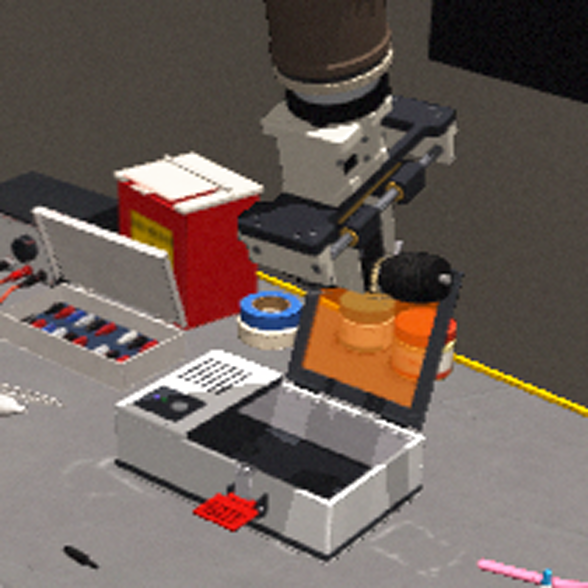

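```bash
python3 -m crank '[[0.2,0,0,0,0],[0.2,0,0,0,0],[0.2,0,0,0,0],[0.2,0,0,0,0],[0.2,0,0,0,0],[0.2,0,0,0,0],[0.2,0,0,0,0],[0.2,0,0,0,0]]'
python3 - <<'E'
from h import *
tool(); tilt(446,279,w=(210,100,2.8)); snap("t")
print("diff px vs start", [int((np.abs(cv2.imread("pics/t_top.png").astype(int)-cv2.imread("pics/a_top.png"))[y0:y1,x0:x1].max(2)>60).sum()) for x0,x1,y0,y1 in [(400,450,235,300),(150,185,275,305),(210,240,280,300)]])
arm.sign_off()
E
```

```text
clock: 21.7
position: [0.5453, -0.1375, 0.2468]
ee_rot: [1.96, 2.169, 0.298]
force: [0.0, 0.3, -1.8]
width: 0.313
t 21.7 pos [ 0.5453 -0.1375  0.2468] yawY 5.9 z [ 0.283  0.013 -0.959] x [-0.099  0.995 -0.016] y [0.954 0.099 0.283] F [ 0.   0.3 -1.8] w 0.313 q [-0.33  0.2   0.63  1.99 -0.31  0.73  0.58]
tilt 14.999999999999998 err px 2.57 grip [ 0.5487 -0.1374  0.2351] cap [ 0.5559 -0.2094  0.2545] tip [ 0.5381 -0.0316  0.2066]
diff px vs start [326, 0, 0]
the job is handed in; nothing more can be done
```

```bash
python3 - <<'E'
import cv2,numpy as np
a=cv2.imread("pics/a_top.png")[225:310,380:475];b=cv2.imread("pics/t_top.png")[225:310,380:475]
cv2.imwrite("pics/u.png",cv2.resize(np.hstack([a,b]),None,fx=4,fy=4))
E
```

```text
(no output)
```

View pics/u.png

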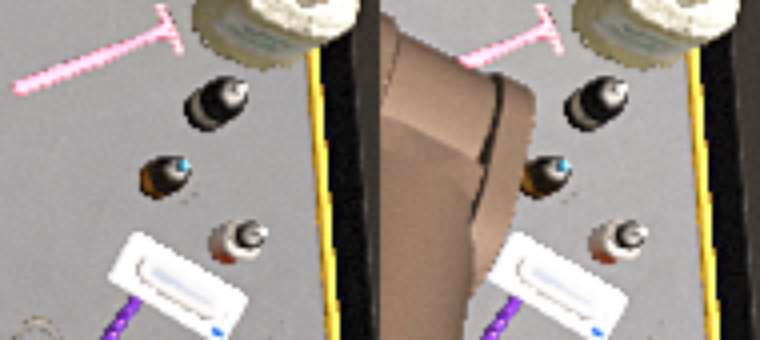

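The job is handed in at about 22 s on the clock. The machine is held still in the gripper, clear above the cabinet, with the lid open. `sign_off` gave no verdict, so the results below are from my own checks.

**What I did**
- **Lever:** my first press bore too close to the lever's pin and did not trip it. I moved outward and pressed it down to the stop, and the lid sprang open once the hand was clear.
- **Hand tilt:** with the hand pointing straight down, its 190 mm body would have hit the open lid. I leaned the hand about 16° towards the robot, using the arm's upper reach limit with joint 6 at the end of its range.
- **Grip and lift:** I took the barrel about 5 mm towards the cap from the balance point, with a light grip of 6 N and then 4 N. The ribbed end tilted up as I raised it, and I drew the machine out slantwise and lifted it.

**Last checks**
- **Tilt step:** from the picture, the tilt was about 16°, with the cap end at about 93 mm and the tip still at about 42 mm.
- **Final height:** the cap end is about 254 mm and the tip about 207 mm above the table; the picture shows the lid open and the machine far above the cabinet.
- **Hold:** the jaws stand at 28.8 mm on the 29 mm barrel with a 12 N grip setting. The wrist carries about 1.8 N, roughly the machine's weight.
- **Bystanders:** the ink bottles look unmoved in the top view. One image-difference check flagged 326 pixels there; the picture shows it is the arm standing in front of them. The image patches I checked for the cup and the grip showed no change.

**Not confirmed**
- **Lever press force:** the force reading reached 63 N at the lever stop, through the fingertips. I take this as finger contact, not the arm or gripper body (limit 40 N).
- **Joint 6:** it read 2.002 rad against its 2 rad limit while I set the tilt.
- **Hood contact:** I could not measure it directly. The wrist force stayed within about 2 N during the draw-out.

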